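# Slide a plate to its sawing overhang

## Task

An aluminium plate with a red-painted end lies askew on the wooden sawing board. Push it with the fingertips until its long side lies flush along the board's raised fence and its red end, all of it and no more, sticks out over the board's right-hand edge, ready to be sawn off. Only slide the plate, do not lift or tip it, and leave the battery, the big nut and the tape roll where they stand.

Things in the scene. Friction and masses are not known exactly. Their poses are not given: they have to be found in the camera images.
- sawing_board: Plywood board fixed to the bench, 175 (x) x 240 (y) mm, flat top 25 mm up. Origin: centre of its underside; x points to the fence, z up. The fence is a dark strip along the whole far (+x) side, 20 mm wide, 14 mm above the top, inner face at x = +67.5 mm. The sawing edge is the free end at y = -120 mm (robot's right). The other sides are open too. It may be turned up to 0.25 rad.
- saw_edge (a point): Middle of the board's upper right-hand (sawing) edge, at board x = 0, y = -120 mm, 25 mm above the bench; axes parallel to the board's.
- plate: Loose aluminium plate, 100 (x) x 150 (y) x 6 mm, 0.2 to 0.3 kg, flat on the board, turned up to 0.2 rad from it, 10 to 45 mm short of the sawing edge. Origin: centre of its underside; y along its length. The end at y = -75 mm, facing the sawing edge, is red over its last 35 mm. Dry friction (about 1 to 2 N): it stops when no longer pushed. Too wide to pinch from above.
- paint_line (a point): Middle of the line where the red paint ends, on the plate's underside, at plate y = -40 mm; a thin black line marks it on top. Axes parallel to the plate's.
- battery: Blue and yellow round battery, 34 mm across, 62 mm high, standing on the bench behind the fence. Origin: centre of its underside. Not to be moved.
- big_nut: Grey hexagon nut, 51 x 44 x 21 mm, lying on the bench behind the fence. Origin: centre of its underside. Not to be moved.
- tape_roll: Dark tape roll lying flat on the bench to the right of the sawing edge, 64 mm across, 18 mm high (lower than the board's top). Origin: centre of its underside. Not to be moved.
Mind the look-alikes: they are no part of the job. Several things have the shape of the plate; the one meant has the colours described above.

How it is judged:
By the outcome, as a careful person would: the job done as asked, in the order asked, and still so for the second after the job is handed in, with the robot touching nothing.
It also fails if it takes over 42 s, if anything falls off the work surface, if the arm or the gripper's body presses on something with over 40 N, if the wrist force passes 120 N, or if a joint passes its speed limit or range.

## Robot

A 7-joint arm with a two-finger parallel gripper is mounted at the origin on a cart in front of the work surface, level with it; the furniture and walls round the work are solid. World frame = base frame: x ahead of the robot, y to its left, z up, the work surface at z = 0. Lengths are in m, angles in rad, forces in N, time in s.
With the tool pointing down it reaches from about 0.4 to 0.875 m from the base axis. Payload 19.3 kg.
Tool frame: the origin (TCP) lies midway between the tips of the shut fingers; the grasp point (between the pads) lies 19 mm behind it (bot.pinch_z is the distance from the TCP to the grasp point, in m); z points along the fingers, y is the line along which they close (so a half turn about z gives the same grasp; the last joint's range is limited). The gripper opens to 85 mm and grips with 20 to 120 N. Pads are 22 mm wide; open, the fingers measure 114 mm over their backs; the gripper's body (76 mm by 85 mm) begins 54 mm behind the grasp point. The pads swing forward as they close: fully open they stand 13 mm farther back than shut.
Start: joints at [-1.188, 0.521, -0.036, 1.599, 0.021, 1.021, -0.113], TCP at [0.273, 0.562, 0.231] pointing down, gripper open.
Joint ranges: [-2.91, 2.91], [-0.3, 2.13], [-1.5, 1.42], [0.17, 2.43], [-1.26, 4.41], [0.16, 1.93], [-2.52, 2.52]. Speed limits (rad/s): [1.89, 1.89, 2.39, 2.39, 3.01, 3.01, 3.01].

## Interface

Orientations are given as [roll, pitch, yaw] about the fixed x, y, z axes, in that order (R = Rz(yaw) Ry(pitch) Rx(roll)).
In Python, from workcell import observe, viewer, bot gives the robot as it stands. The module is installed in compiled form; this text tells all that it offers.
- The arm moves only by the tool play_rows, never from a script. Its argument "motion" is a list of rows, each a list of 7 numbers: the shift along the tool's x, y, z in cm, then the turn, a rotation vector about the tool's x, y, z in rad, then the opening, from -1 (shut) to 1 (fully open), so that 0 is half open. A call has exactly 5 rows; each row is the pose to reach, as a shift and turn from the pose commanded when the call began, along the tool's axes at that moment; what a row does not reach only later rows make up. A row lasts 1/10 s, in which the tool goes at most 50 mm and 8.59 degrees, less where a joint would pass 70% of its speed; a pose out of reach is approached as far as the arm can. A call with a gripper value outside its range is refused whole. The fingers move at their own pace and stop on an object; "squeeze" is the grip in N (left out, the last holds). Time passes only in rows, so rows that repeat a pose let the fingers close, or fill a call up. It gives the time, the measured TCP pose, the force, the opening and the grip force at its end, in the units of the state.
- observe(): the state, without advancing time (a new reading comes with each control period).
- viewer.grab_frame(name): name is "scene" or "top" or "wrist"; returns (picture, depth): 420x560x3 uint8, red, green, blue; 420x560 float32, m along the optical axis (not along the pixel's ray), 0 where there is no reading.
- viewer.camera_info(name): a dict with "fx", "fy", "cx", "cy" (pixels), "k1" (the pictures are not rectified: a ray, as slopes to the right and down, at radius r is drawn at 1 + k1 r^2 times it, then the intrinsics apply), "R" (3x3) and "t" (3): a world point X has camera coordinates R X + t. Camera axes: x right, y down, z forward; pixel columns grow to the right and rows downward; lengths in m; the calibration is good to about 2 mm. A picture is of the moment at which its call begins: read the wrist's pose just before it. camera_info takes no time and is no camera call; for the wrist camera it gives the pose at the moment of the call.
- bot.job_done(): hands the job in; it is judged then, once.
The state is a dict: "clock": time; "qpos": joint angles; "qd": joint speeds; "joint_efforts": joint torques, N m; "position": TCP position; "tool_rot": TCP orientation; "force": force on the tool from outside, world axes, zero at the start; "moment": the same for the moment, N m; "grip_width": finger opening in m; "finger_force": force on a finger pad.
Only numpy, scipy, OpenCV 4.12 (cv2) and the standard library are available. Lean on these libraries where they do the work, as an engineer would, in place of code of your own. Each camera call takes 0.05 s, during which the arm holds its last target. There are 200 camera calls.

## Working session

There is one attempt and no reset: what is moved stays moved. The work goes in short steps, Python scripts to look and compute and a tool call to move; the robot and the scene stay as the last step left them, time stands still between calls to the robot, and variables do not carry over. Pictures are saved under pics/ and viewed, at most 10 in all, crops included, and the job is handed in when it is done.

Besides the shell and the picture viewer there is one more tool, called after "Emit:" as name([rows], argument=value, ...), one row to a line, values as JSON. play_rows: Moves the arm, as the interface text tells. Its arguments: {"type":"object","properties":{"motion":{"type":"array"},"squeeze":{"type":"number"}},"required":["motion"]}

```bash
mkdir -p pics; python3 - <<'E'
from workcell import observe, viewer, bot
import cv2,numpy as np
s=observe();print({k:np.round(v,3) for k,v in s.items()})
for n in ("scene","top"):
    p,d=viewer.grab_frame(n);cv2.imwrite(f"pics/{n}0.png",p[:,:,::-1]);np.save(f"{n}_d.npy",d)
    i=viewer.camera_info(n);print(n,i)
E
```

```text
{'clock': np.float64(0.0), 'qpos': array([-1.188,  0.522, -0.036,  1.6  ,  0.021,  1.021, -0.113]), 'qd': array([ 0.003, -0.001, -0.   ,  0.002, -0.001, -0.001, -0.002]), 'joint_efforts': array([-2.0000e-03, -9.2709e+01,  1.9790e+00, -3.6994e+01,  1.8000e-02,
        8.0000e-03, -0.0000e+00]), 'position': array([0.273, 0.562, 0.231]), 'tool_rot': array([-3.14 ,  0.   ,  2.689]), 'force': array([ 0.22 , -0.066, -0.376]), 'moment': array([ 0.017,  0.021, -0.051]), 'finger_force': np.float64(0.0), 'grip_width': np.float64(0.085)}
scene {'fx': 410.273553564812, 'fy': 410.273553564812, 'cx': 280.7471873226797, 'cy': 197.24091298533003, 'k1': 0.026376764021714783, 'R': array([[ 0.84921236, -0.52800139,  0.00727321],
       [-0.20868918, -0.34823448, -0.91388269],
       [ 0.48506412,  0.77456264, -0.4059132 ]]), 't': array([-0.5243412 ,  0.15040728,  0.7240496 ])}
top {'fx': 438.12643901533806, 'fy': 438.12643901533806, 'cx': 281.76514719980565, 'cy': 212.61900093247357, 'k1': -0.09680351389534972, 'R': array([[-0.00732099, -0.99996979, -0.00261309],
       [-0.98791441,  0.00763728, -0.15481212],
       [ 0.1548274 ,  0.00144813, -0.98794047]]), 't': array([-0.08868806,  0.53830425,  1.05492468])}
```

View pics/top0.png

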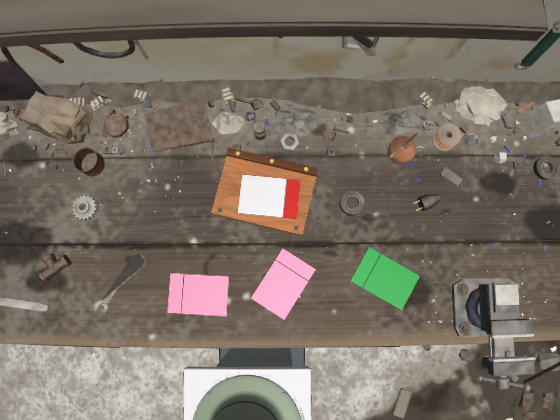

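View pics/scene0.png

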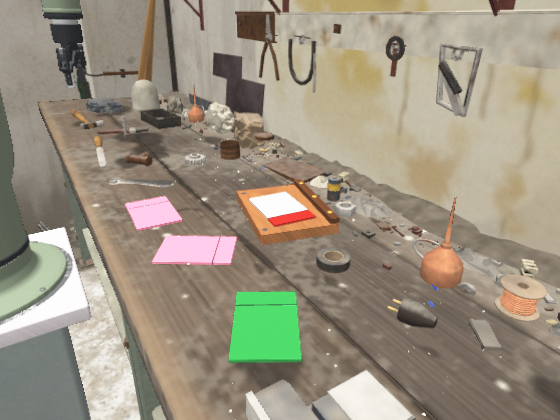

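The top view shows the plate as white with a red end at (268,197), on the orange board at (264,190). In its shape there are two pinks at (198,295) and (283,285) and a green at (385,278). Only the white one at (268,197) has the red end and lies on the board, so I choose that one. The nut is at (289,142), the battery at about (260,132) and the tape roll at (352,203).

```bash
cat > h.py <<'E'
from workcell import observe, viewer, bot
import cv2,numpy as np
def ray(i,uv,z):
    uv=np.atleast_2d(uv).astype(float)
    d=(uv-[i["cx"],i["cy"]])/[i["fx"],i["fy"]]; s=d.copy()
    for _ in range(20): s=d/(1+i["k1"]*(s**2).sum(1,keepdims=True))
    D=np.c_[s,np.ones(len(s))]@i["R"]; C=-i["R"].T@i["t"]
    return C+D*((z-C[2])/D[:,2])[:,None]
def big(m):
    c,_=cv2.findContours(m.astype(np.uint8),cv2.RETR_EXTERNAL,cv2.CHAIN_APPROX_NONE)
    return max(c,key=cv2.contourArea)
def masks(p):
    h=cv2.cvtColor(p,cv2.COLOR_RGB2HSV).astype(int);H,S,V=h[...,0],h[...,1],h[...,2]
    white=(S<45)&(V>170); red=((H<6)|(H>174))&(S>170)&(V>110); wood=(H>5)&(H<18)&(S>120)&(V>120)
    return white,red,wood
def proj(i,X):
    c=np.atleast_2d(X)@i["R"].T+i["t"]; s=c[:,:2]/c[:,2:]
    return s*(1+i["k1"]*(s**2).sum(1,keepdims=True))*[i["fx"],i["fy"]]+[i["cx"],i["cy"]]
E
python3 - <<'E'
from h import *
p=cv2.imread("pics/top0.png")[:,:,::-1].copy();i=viewer.camera_info("top")
roi=np.zeros(p.shape[:2],bool);roi[140:245,200:330]=1
w,r,b=[m&roi for m in masks(p)]
for n,m,z in(("white",w,.031),("red",r,.031),("wood+",w|r|b,.025)):
    c=big(m)[:,0]; P=ray(i,c,z)[:,:2].astype(np.float32)
    (cx,cy),(a,bb),th=cv2.minAreaRect(P); print(n,len(c),np.round([cx,cy,a,bb],4),th,np.round(cv2.boxPoints(((cx,cy),(a,bb),th)),4).tolist())
o=cv2.resize(p[125:245,195:375],None,fx=4,fy=4,interpolation=cv2.INTER_CUBIC)
cv2.imwrite("pics/crop0.png",o[:,:,::-1])
E
```

```text
white 161 [ 0.5841 -0.0426  0.1151  0.1001] 83.9198226928711 [[0.5281999707221985, -0.09449999779462814], [0.6276999711990356, -0.10509999841451645], [0.6399000287055969, 0.00930000003427267], [0.5404000282287598, 0.019899999722838402]]
red 98 [ 0.5759 -0.1177  0.033   0.0999] 83.89378356933594 [[0.5245000123977661, -0.12880000472068787], [0.6238999962806702, -0.13940000534057617], [0.6273999810218811, -0.10660000145435333], [0.527999997138977, -0.09600000083446503]]
wood+ 294 [ 0.5876 -0.0458  0.2392  0.1569] 75.98526763916016 [[0.48249998688697815, -0.1428000032901764], [0.6347000002861023, -0.18080000579357147], [0.6927000284194946, 0.05119999870657921], [0.5404999852180481, 0.08919999748468399]]
```

View pics/crop0.png

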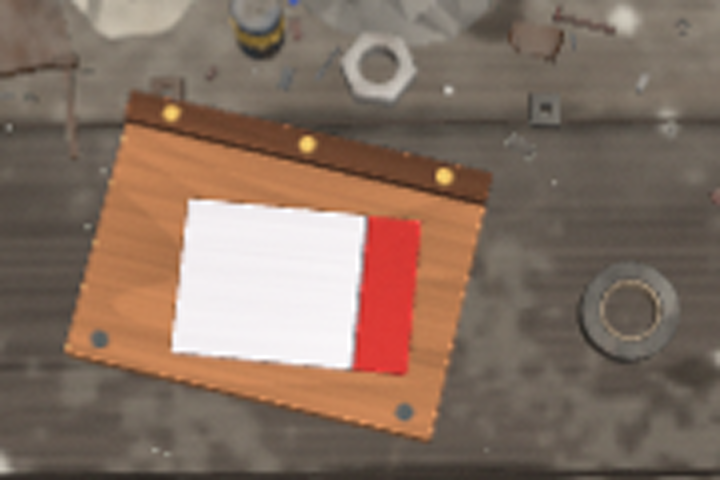

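The crop confirms the choice: white plate with a black line and a red end, lying askew, with the fence on the far side. Next I turn and travel above the plate's +y end, then push with two fingers aligned to the board.

```bash
cat >> h.py <<'E'
from scipy.spatial.transform import Rotation as Ro
BC=np.array([.5964,-.0480]);BY=-.245
def B2W(b,c=None,yaw=None):
    a=BY if yaw is None else yaw; c=BC if c is None else c
    R=np.array([[np.cos(a),-np.sin(a)],[np.sin(a),np.cos(a)]]); return c+R@np.array(b)
def W2B(w):
    R=np.array([[np.cos(BY),-np.sin(BY)],[np.sin(BY),np.cos(BY)]]); return (np.atleast_2d(w)[:,:2]-BC)@R
def go(xyz,yaw):
    s=observe();R0=Ro.from_euler("xyz",s["tool_rot"]);R1=Ro.from_euler("xyz",[np.pi,0,yaw])
    print("at",np.round(s["position"],4),"shift cm",np.round(100*R0.inv().apply(np.array(xyz)-s["position"]),2),"rot",np.round((R0.inv()*R1).as_rotvec(),3),"f",np.round(s["force"],1))
E
python3 - <<'E'
from h import *
w=B2W([-.012,.092]);print(w);go([*w,.20],1.326)
i=viewer.camera_info("wrist");print(-i["R"].T@i["t"],i["fx"],i["R"])
c=ray(viewer.camera_info("top"),[[352,203]],.018);print("tape",c,W2B(c))
E
```

```text
[0.60707353 0.04416331]
at [0.2733 0.5617 0.2308] shift cm [-52.65 -31.94   3.12] rot [-1.000e-03  1.000e-03  1.363e+00] f [ 0.1  0.4 -0.9]
[0.20382733 0.59599782 0.3726013 ] 293.04907979947063 [[ 0.43781536  0.89906416 -0.00116156]
 [ 0.85758339 -0.41722696  0.30078628]
 [ 0.26994153 -0.13268499 -0.95369086]]
tape [[ 0.56500194 -0.27356117  0.018     ]] [[ 0.02425086 -0.22644111]]
```

Emit:
play_rows([
  [-3.8,-2.3,0.2,0,0,0.13,0.3],
  [-7.6,-4.6,0.4,0,0,0.26,0.3],
  [-11.4,-6.9,0.6,0,0,0.39,0.3],
  [-15.2,-9.2,0.8,0,0,0.52,0.3],
  [-19,-11.5,1.0,0,0,0.65,0.3],
])

```text
clock: 0.6
position: [0.3946, 0.3737, 0.2212]
tool_rot: [-3.141, 0.0, 2.033]
force: [2.0, 0.5, -0.3]
grip_width: 0.0559
finger_force: 0.0
```

```bash
python3 -c "
from h import *
go([.6071,.0442,.19],1.326);print(observe()['grip_width'])"
```

```text
at [0.3946 0.3737 0.2212] shift cm [-38.97   4.31   3.12] rot [-0.     0.     0.707] f [ 2.   0.5 -0.3]
0.05585545912031129
```

Emit:
play_rows([
  [-4.4,0.5,0.4,0,0,0.14,0.3],
  [-8.8,1.0,0.8,0,0,0.28,0.3],
  [-13.2,1.5,1.2,0,0,0.42,0.3],
  [-17.6,2.0,1.6,0,0,0.56,0.3],
  [-22,2.4,2,0,0,0.7,0.3],
])

```text
clock: 1.1
position: [0.5153, 0.1884, 0.2011]
tool_rot: [3.142, 0.0, 1.333]
force: [1.4, 0.4, -0.2]
grip_width: 0.0555
finger_force: 0.0
```

```bash
python3 -c "
from h import *
go([.6071,.0442,.06],1.326)"
```

```text
at [0.5153 0.1884 0.2011] shift cm [-11.85  12.31  14.11] rot [0.    0.    0.007] f [ 1.4  0.4 -0.2]
```

Emit:
play_rows([
  [-3,3.1,2,0,0,0.007,0.3],
  [-6,6.2,4,0,0,0.007,0.3],
  [-9,9.2,6,0,0,0.007,0.3],
  [-11.8,12.3,8,0,0,0.007,0.3],
  [-11.85,12.3,10,0,0,0.007,0.3],
])

```text
clock: 1.6
position: [0.6091, 0.0402, 0.1003]
tool_rot: [3.14, 0.002, 1.326]
force: [-0.7, 0.3, -0.9]
grip_width: 0.0555
finger_force: 0.0
```

```bash
cat > look.py <<'E'
from h import *
import sys
s=observe();i=viewer.camera_info("wrist");p,d=viewer.grab_frame("wrist")
cv2.imwrite(f"pics/{sys.argv[1]}.png",p[:,:,::-1]);np.savez(f"{sys.argv[1]}.npz",p=p,d=d,**i)
print(np.round(s["position"],4),np.round(s["tool_rot"],3),s["clock"])
go([.6071,.0442,.04],1.326)
E
python3 look.py w1
```

```text
[0.6091 0.0402 0.1003] [3.140e+00 2.000e-03 1.326e+00] 1.6
at [0.6063 0.0431 0.0971] shift cm [0.15 0.07 5.71] rot [-0.003  0.003  0.002] f [-3.9  1.3 -4.3]
```

View pics/w1.png

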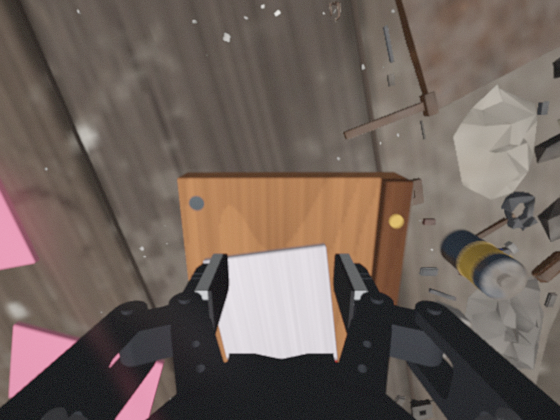

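The wrist view shows the plate's plain end running from (205,262) to (325,246). The board's left end is at row 177 and the fingertips are at (215,262) and (345,262). The fence is at x≈380.

Emit:
play_rows([
  [0.1,0.1,2,0,0,0,0.3],
  [0.1,0.1,4,0,0,0,0.3],
  [0.1,0.1,5,0,0,0,0.3],
  [0.1,0.1,5.3,0,0,0,0.3],
  [0.1,0.1,5.5,0,0,0,0.3],
])

```text
clock: 2.15
position: [0.6084, 0.0474, 0.0467]
tool_rot: [3.141, -0.0, 1.332]
force: [0.5, -1.2, 1.0]
grip_width: 0.0556
finger_force: 0.0
```

```bash
python3 - <<'E'
from h import *
z=dict(np.load("w1.npz"))
c=ray(z,[[205,262],[325,246]],.031);print(c,W2B(c));print(W2B(ray(z,[[182,178],[380,178]],.025)))
s=observe();print(s["position"],W2B(s["position"]),s["force"])
E
```

```text
[[0.54144304 0.02190406 0.031     ]
 [0.6375836  0.01221223 0.031     ]] [[-0.07027147  0.05448638]
 [ 0.02534889  0.06840348]]
[[-0.08374477  0.12167899]
 [ 0.06528135  0.12154204]]
[0.60843167 0.04738717 0.04674029] [[-0.01146439  0.09545701]] [ 0.47127964 -1.23866929  1.00713361]
```

Emit:
play_rows([
  [0,0,1.0,0,0,0,0.3],
  [0,0,1.4,0,0,0,0.3],
  [0,0,1.6,0,0,0,0.3],
  [0,0,1.8,0,0,0,0.3],
  [0,0,1.8,0,0,0,0.3],
])

```text
clock: 2.65
position: [0.6082, 0.047, 0.0282]
tool_rot: [-3.141, 0.0, 1.332]
force: [0.3, 0.3, -0.4]
grip_width: 0.0557
finger_force: 0.0
```

Emit:
play_rows([
  [0,0,0.1,0,0,0,0.3],
  [0,0,0.2,0,0,0,0.3],
  [0,0,0.2,0,0,0,0.3],
  [0,0,0.3,0,0,0,0.3],
  [0,0,0.3,0,0,0,0.3],
])

```text
clock: 3.15
position: [0.6082, 0.047, 0.0252]
tool_rot: [-3.141, 0.0, 1.332]
force: [-0.0, 0.7, 0.2]
grip_width: 0.0555
finger_force: 0.0
```

Emit:
play_rows([
  [0,0,0.1,0,0,0,0.3],
  [0,0,0.1,0,0,0,0.3],
  [0,0,0.2,0,0,0,0.3],
  [0,0,0.2,0,0,0,0.3],
  [0,0,0.2,0,0,0,0.3],
])

```text
clock: 3.65
position: [0.6083, 0.047, 0.0233]
tool_rot: [-3.142, 0.0, 1.332]
force: [0.0, -0.3, 0.1]
grip_width: 0.0553
finger_force: 0.0
```

Emit:
play_rows([
  [0,0,0.1,0,0,0,0.3],
  [0,0,0.1,0,0,0,0.3],
  [0,0,0.2,0,0,0,0.3],
  [0,0,0.2,0,0,0,0.3],
  [0,0,0.2,0,0,0,0.3],
])

```text
clock: 4.15
position: [0.6083, 0.047, 0.0213]
tool_rot: [-3.142, 0.0, 1.332]
force: [1.0, 0.3, 0.9]
grip_width: 0.0555
finger_force: 0.0
```

Emit:
play_rows([
  [0,0,0.1,0,0,0,0.3],
  [0,0,0.1,0,0,0,0.3],
  [0,0,0.2,0,0,0,0.3],
  [0,0,0.2,0,0,0,0.3],
  [0,0,0.2,0,0,0,0.3],
])

```text
clock: 4.65
position: [0.6084, 0.0471, 0.0209]
tool_rot: [3.141, -0.001, 1.332]
force: [-10.0, 0.2, 31.5]
grip_width: 0.0557
finger_force: 15.7
```

Emit:
play_rows([
  [0,0,-0.4,0,0,0.006,0.3],
  [-1,0,-0.4,0,0,0.006,0.3],
  [-2,0,-0.4,0,0,0.006,0.3],
  [-3,0,-0.4,0,0,0.006,0.3],
  [-4,0,-0.4,0,0,0.006,0.3],
])

```text
clock: 5.15
position: [0.5986, 0.007, 0.0232]
tool_rot: [3.142, 0.0, 1.325]
force: [0.8, 1.9, 0.8]
grip_width: 0.0557
finger_force: 0.9
```

```bash
python3 -c "
from h import *
s=observe();print(s['position'],W2B(s['position']),s['force'])
go([*B2W([-.0115,.010]),.0232],1.326)"
```

```text
[0.598595   0.00702231 0.02317801] [[-0.01121655  0.0539116 ]] [0.77836625 1.92092786 0.79833397]
at [0.5986 0.007  0.0232] shift cm [-4.39 -0.03 -0.  ] rot [ 0.     0.    -0.001] f [0.8 1.9 0.8]
```

Emit:
play_rows([
  [-1,0,0,0,0,0,0.3],
  [-2,0,0,0,0,0,0.3],
  [-3,0,0,0,0,0,0.3],
  [-3.7,0,0,0,0,0,0.3],
  [-4.1,0,0,0,0,0,0.3],
])

```text
clock: 5.65
position: [0.5886, -0.0325, 0.0233]
tool_rot: [-3.141, 0.0, 1.325]
force: [0.9, 1.9, -0.2]
grip_width: 0.0556
finger_force: 0.6
```

```bash
python3 look.py w2; python3 - <<'E'
from h import *
s=observe();print(s['position'],W2B(s['position']),s['force'])
E
```

```text
[ 0.5886 -0.0325  0.0233] [-3.141  0.     1.325] 5.65
at [ 0.5885 -0.0329  0.0233] shift cm [ 7.93 -0.07 -1.68] rot [-0.     0.    -0.001] f [ 0.1 -1.4 -0.4]
[ 0.58850859 -0.03289049  0.02327623] [[-0.01132066  0.01274418]] [ 0.11992111 -1.40942939 -0.36919292]
```

View pics/w2.png

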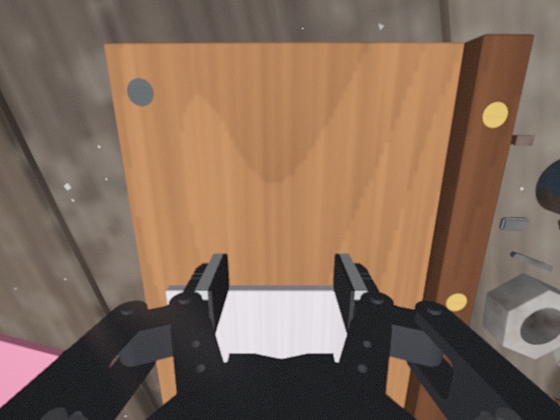

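The plate's trailing edge is now square to the board: row 290, parallel to the board edge at row 43. Next I lift, turn a quarter and go to the near side.

Emit:
play_rows([
  [0.8,0,0,0,0,0,0.3],
  [0.8,0,-3,0,0,0,0.3],
  [0.8,0,-6,0,0,0.14,0.3],
  [0.8,-2,-6,0,0,0.28,0.3],
  [0.8,-5,-6,0,0,0.42,0.3],
])

```text
clock: 6.2
position: [0.5432, -0.0107, 0.084]
tool_rot: [3.14, -0.002, 0.901]
force: [0.1, 0.1, -1.4]
grip_width: 0.0555
finger_force: 0.0
```

```bash
python3 - <<'E'
from h import *
s=observe();print(s['position'],W2B(s['position']),s['force'])
go([*B2W([-.088,-.076]),.0832],-.245)
E
```

```text
[ 0.54323742 -0.01066839  0.08404856] [[-0.06063002  0.02332187]] [ 0.06982103  0.12537212 -1.44104205]
at [ 0.5432 -0.0107  0.084 ] shift cm [-10.18   1.6    0.07] rot [ 1.000e-03 -3.000e-03  1.146e+00] f [ 0.1  0.1 -1.4]
```

Emit:
play_rows([
  [-2,0.3,0.1,0,0,0.14,0.3],
  [-4,0.6,0.1,0,0,0.28,0.3],
  [-6,0.9,0.1,0,0,0.42,0.3],
  [-8,1.2,0.1,0,0,0.56,0.3],
  [-10.2,1.6,0.1,0,0,0.7,0.3],
])

```text
clock: 6.7
position: [0.4921, -0.1012, 0.0824]
tool_rot: [-3.141, -0.0, 0.202]
force: [0.7, 0.6, 1.2]
grip_width: 0.0557
finger_force: 0.0
```

```bash
python3 - <<'E'
from h import *
go([*B2W([-.088,-.076]),.0832],-.245)
p,d=viewer.grab_frame("top");i=viewer.camera_info("top");cv2.imwrite("pics/top1.png",p[:,:,::-1])
roi=np.zeros(p.shape[:2],bool);roi[140:245,200:330]=1
w,r,b=[m&roi for m in masks(p)]
for n,m in(("red",r),("white",w)):
    P=W2B(ray(i,big(m)[:,0],.031)).astype(np.float32);q=cv2.minAreaRect(P);print(n,np.round(cv2.boxPoints(q),4).tolist(),q[2])
E
```

```text
at [ 0.4921 -0.1012  0.0824] shift cm [ 0.06 -0.07 -0.08] rot [-0.    -0.     0.447] f [0.7 0.6 1.2]Traceback (most recent call last):
  File "<stdin>", line 7, in <module>
  File "h.py", line 11, in big
    return max(c,key=cv2.contourArea)
ValueError: max() iterable argument is empty
```

Emit:
play_rows([
  [0,-0.05,0,0,0,0.15,0.3],
  [0,-0.05,0,0,0,0.3,0.3],
  [0,-0.05,2,0,0,0.447,0.3],
  [0,-0.05,4,0,0,0.447,0.3],
  [0,-0.05,4,0,0,0.447,0.3],
])

```text
clock: 7.25
position: [0.4913, -0.1001, 0.0407]
tool_rot: [3.141, 0.003, -0.239]
force: [0.7, 0.7, 1.0]
grip_width: 0.0555
finger_force: 0.0
```

```bash
python3 look.py w3; python3 -c "
from h import *
go([*B2W([-.088,-.076]),.0232],-.245)"
```

```text
[ 0.4913 -0.1001  0.0407] [ 3.141e+00  3.000e-03 -2.390e-01] 7.25
at [ 0.4916 -0.1006  0.0419] shift cm [  7.78 -16.81   0.17] rot [-1.000e-03  1.000e-03 -1.565e+00] f [ 0.3 -0.5  0.3]
at [ 0.4916 -0.1006  0.0419] shift cm [ 0.09 -0.05  1.87] rot [0.    0.002 0.006] f [ 0.3 -0.5  0.3]
```

View pics/w3.png

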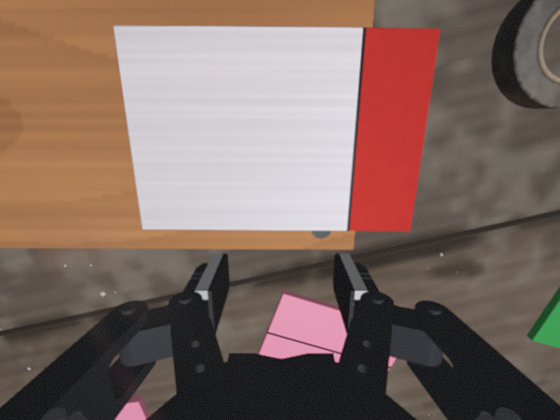

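The wrist view shows the whole plate square to the board. Its near side is at row 230 and the black line runs from (349,230) to (363,28). The board's right edge runs from (355,248) to (375,10).

```bash
cat > meas.py <<'E'
from h import *
import sys
z=dict(np.load(sys.argv[1]+".npz"));p=z["p"]
w,r,b=masks(p);r[:,:]=r
cr=big(r)[:,0];cw=big(w)[:,0]
def line(P,ax):  # fit coordinate ax as function of other: returns mean,slope
    k=np.polyfit(P[:,1-ax]-P[:,1-ax].mean(),P[:,ax],1); res=P[:,ax]-np.polyval(k,P[:,1-ax]-P[:,1-ax].mean())
    g=abs(res)<.0015; k=np.polyfit(P[g,1-ax]-P[g,1-ax].mean(),P[g,ax],1); return round(k[1]*1000,2),round(k[0],4),g.sum()
R=W2B(ray(z,cr,.031));W=W2B(ray(z,cw,.031))
def side(P,ax,hi,tol=.005):
    o=1-ax; a,c=P[:,o].min(),P[:,o].max(); m=(P[:,o]>a+.12*(c-a))&(P[:,o]<c-.12*(c-a)); Q=P[m]
    e=np.percentile(Q[:,ax],97 if hi else 3); return line(Q[abs(Q[:,ax]-e)<tol],ax)
print("red end",side(R,1,0),"red inner",side(R,1,1),"red far",side(R,0,1,),"white inner",side(W,1,0),"white far",side(W,0,1))
# board right edge: last wood pixel in rows off the plate
cc=big(b)[:,0]; E=W2B(ray(z,cc,.025)); h,wd=b.shape
g=(cc[:,0]>2)&(cc[:,0]<wd-3)&(cc[:,1]>2)&(cc[:,1]<h-3); E=E[g]
e=E[(E[:,1]<-.112)&(E[:,1]>-.13)]; print("board edge",line(e,1) if len(e)>4 else len(e), "x range",e[:,0].min() if len(e) else 0,e[:,0].max() if len(e) else 0)
f=E[(E[:,0]>.058)&(E[:,0]<.075)];print("fence face@top",line(f,0) if len(f)>9 else len(f))
n=E[(E[:,0]<-.08)&(E[:,0]>-.095)&(E[:,1]>-.11)];print("near edge",line(n,0) if len(n)>9 else len(n))
E
python3 meas.py w3
```

```text
red end (np.float64(-146.84), np.float64(-0.0022), np.int64(152)) red inner (np.float64(-113.89), np.float64(0.001), np.int64(153)) red far (np.float64(25.48), np.float64(0.0027), np.int64(56)) white inner (np.float64(-111.85), np.float64(-0.001), np.int64(155)) white far (np.float64(25.96), np.float64(0.0027), np.int64(190))
board edge (np.float64(-117.39), np.float64(-0.0089), np.int64(44)) x range -0.0873678955656946 0.0374243802401242
fence face@top 0
near edge (np.float64(-86.94), np.float64(-0.0009), np.int64(337))
```

Emit:
play_rows([
  [0,0,0.6,0,0,0.004,0.3],
  [0,0,1.2,0,0,0.006,0.3],
  [0,0,1.6,0,0,0.006,0.3],
  [0,0,1.8,0,0,0.006,0.3],
  [0,0,1.8,0,0,0.006,0.3],
])

```text
clock: 7.8
position: [0.4918, -0.1014, 0.0242]
tool_rot: [-3.142, 0.0, -0.247]
force: [-0.5, 0.5, -0.6]
grip_width: 0.0558
finger_force: 0.0
```

Emit:
play_rows([
  [0.5,0,0.05,0,0,0,0.3],
  [1.2,0,0.1,0,0,0,0.3],
  [2,0,0.1,0,0,0,0.3],
  [2.8,0,0.1,0,0,0,0.3],
  [3.6,0,0.1,0,0,0,0.3],
])

```text
clock: 8.3
position: [0.5275, -0.1103, 0.0233]
tool_rot: [3.142, 0.0, -0.247]
force: [-3.9, 0.7, 2.8]
grip_width: 0.0557
finger_force: 1.6
```

Emit:
play_rows([
  [0.2,0,0,0,0,0,0.3],
  [0.35,0,0,0,0,0,0.3],
  [0.5,0,0,0,0,0,0.3],
  [0.6,0,0,0,0,0,0.3],
  [0.6,0,0,0,0,0,0.3],
])

```text
clock: 8.8
position: [0.5327, -0.1117, 0.0233]
tool_rot: [3.141, -0.0, -0.247]
force: [-0.5, -0.2, 0.0]
grip_width: 0.0556
finger_force: 0.4
```

```bash
python3 look.py w4; python3 meas.py w4; python3 -c "
from h import *
s=observe();print(W2B(s['position']))"
```

```text
[ 0.5327 -0.1117  0.0233] [ 3.141 -0.    -0.247] 8.8
at [ 0.5327 -0.1116  0.0233] shift cm [  3.4  -16.93  -1.66] rot [ 0.    -0.    -1.573] f [0.1 0.3 0.4]
red end (np.float64(-146.8), np.float64(-0.0024), np.int64(167)) red inner (np.float64(-113.76), np.float64(0.0001), np.int64(168)) red far (np.float64(63.05), np.float64(-0.0003), np.int64(63)) white inner (np.float64(-111.68), np.float64(-0.002), np.int64(169)) white far (np.float64(63.33), np.float64(-0.0016), np.int64(213))
board edge (np.float64(-115.35), np.float64(0.3739), np.int64(14)) x range 0.06484616751081144 0.06670999510569113
fence face@top (np.float64(66.18), np.float64(0.0018), np.int64(670))
near edge (np.float64(-86.28), np.float64(-0.0172), np.int64(91))
[[-0.04637284 -0.07719115]]
```

Emit:
play_rows([
  [0.1,0,0,0,0,0,0.3],
  [0.2,0,0,0,0,0,0.3],
  [0.3,0,0,0,0,0,0.3],
  [0.3,0,0,0,0,0,0.3],
  [0.3,0,0,0,0,0,0.3],
])

```text
clock: 9.35
position: [0.5354, -0.1124, 0.0233]
tool_rot: [3.142, 0.0, -0.247]
force: [-3.4, 0.1, 0.7]
grip_width: 0.0558
finger_force: 1.5
```

Emit:
play_rows([
  [0.05,0,0,0,0,0,0.3],
  [0.1,0,0,0,0,0,0.3],
  [0.1,0,0,0,0,0,0.3],
  [0.1,0,0,0,0,0,0.3],
  [0.1,0,0,0,0,0,0.3],
])

```text
clock: 9.85
position: [0.5356, -0.1124, 0.0232]
tool_rot: [-3.141, 0.002, -0.247]
force: [-8.1, 1.1, 3.5]
grip_width: 0.0552
finger_force: 4.1
```

Emit:
play_rows([
  [0.1,0,0,0,0,0,0.3],
  [0.1,0,0,0,0,0,0.3],
  [0.1,0,0,0,0,0,0.3],
  [0.1,0,0,0,0,0,0.3],
  [0.1,0,0,0,0,0,0.3],
])

```text
clock: 10.35
position: [0.5357, -0.1125, 0.0231]
tool_rot: [-3.141, 0.003, -0.247]
force: [-12.8, 2.3, 7.8]
grip_width: 0.0555
finger_force: 6.6
```

Emit:
play_rows([
  [-0.3,0,0,0,0,0,0.3],
  [-1,0,-0.5,0,0,0,0.3],
  [-1.5,0,-3,0,0,0,0.3],
  [-1.5,0,-5,0,0,0,0.3],
  [-1.5,0,-5,0,0,0,0.3],
])

```text
clock: 10.85
position: [0.524, -0.1094, 0.0757]
tool_rot: [-3.141, -0.004, -0.247]
force: [0.4, -0.2, -0.8]
grip_width: 0.0554
finger_force: 0.0
```

```bash
python3 look.py w5; python3 meas.py w5
```

```text
[ 0.524  -0.1094  0.0757] [-3.141 -0.004 -0.247] 10.85
at [ 0.5236 -0.109   0.0745] shift cm [  4.34 -16.89   3.47] rot [ 0.002 -0.003 -1.573] f [ 0.1  0.6 -0.9]
red end (np.float64(-146.78), np.float64(-0.0009), np.int64(127)) red inner (np.float64(-113.87), np.float64(0.0035), np.int64(127)) red far (np.float64(65.65), np.float64(0.0021), np.int64(45)) white inner (np.float64(-111.84), np.float64(0.0028), np.int64(128)) white far (np.float64(65.79), np.float64(0.0042), np.int64(152))
board edge (np.float64(-116.88), np.float64(-0.0564), np.int64(67)) x range -0.08690971231383478 -0.03477714651221208
fence face@top (np.float64(66.36), np.float64(-0.0019), np.int64(144))
near edge (np.float64(-86.68), np.float64(0.001), np.int64(281))
```

View pics/w5.png

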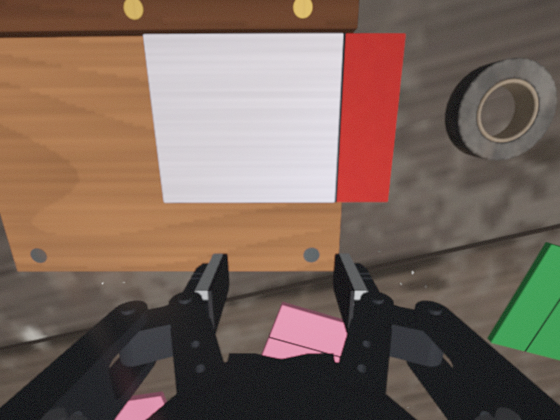

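The plate's far side is along the fence (row 33), and the black line at x≈340 is just left of the board's right edge, which is at (340,250). I now measure that edge accurately.

```bash
cat > edge.py <<'E'
from h import *
import sys
z=dict(np.load(sys.argv[1]+".npz"));p=z["p"].astype(float)
r0,r1=int(sys.argv[2]),int(sys.argv[3]); c0,c1=int(sys.argv[4]),int(sys.argv[5])
def edge(ch,rows,a,b):   # steepest step in each row, subpixel
    o=[]
    for v in rows:
        g=np.abs(np.gradient(cv2.GaussianBlur(ch,(5,5),1)[v,a:b]));k=int(g.argmax())
        if 0<k<len(g)-1: k+= .5*(g[k-1]-g[k+1])/(g[k-1]-2*g[k]+g[k+1])
        o.append((a+k,v))
    return np.array(o)
rb=p[...,0]-p[...,2]; gr=p[...,1]
pr0,pr1=int(sys.argv[6]),int(sys.argv[7])
for n,ch,rows,a,b,h in(("board",rb,range(r0,r1),c0,c1,.025),("red/white",gr,range(pr0,pr1),c0,c1,.031),("redend",p[...,0],range(pr0,pr1),c0+40,c1+60,.031)):
    q=W2B(ray(z,edge(ch,rows,a,b),h)); m=np.median(q[:,1]);q=q[abs(q[:,1]-m)<.002];k=np.polyfit(q[:,0],q[:,1],1)
    print(n,"med",round(m*1e3,2),"slope",round(k[0],4),"n",len(q))
E
python3 edge.py w5 208 266 325 355 50 190; python3 edge.py w3 234 246 340 375 50 220
python3 -c "
from h import *
go([*B2W([.017,.03]),.0832],1.326)"
```

```text
board med -118.3 slope 0.0023 n 46
red/white med -112.35 slope 0.0018 n 140
redend med -147.53 slope 0.0002 n 140
board med -118.44 slope 0.0025 n 12
red/white med -112.28 slope -0.0011 n 170
redend med -147.49 slope 0.0022 n 170
at [ 0.5236 -0.109   0.0745] shift cm [  7.26 -10.7   -0.85] rot [ 0.002 -0.003 -1.573] f [ 0.1  0.6 -0.9]
```

Emit:
play_rows([
  [1.4,-2.1,-0.8,0,0,-0.14,0.3],
  [2.8,-4.2,-0.8,0,0,-0.28,0.3],
  [4.2,-6.3,-0.8,0,0,-0.42,0.3],
  [5.6,-8.5,-0.8,0,0,-0.56,0.3],
  [6.5,-10.5,-0.8,0,0,-0.7,0.3],
])

```text
clock: 11.4
position: [0.6124, -0.0221, 0.0806]
tool_rot: [-3.141, -0.0, 0.459]
force: [0.2, -0.8, -0.6]
grip_width: 0.0553
finger_force: 0.0
```

Emit:
play_rows([
  [0,0,0,0,0,-0.14,0.3],
  [0,0,0,0,0,-0.28,0.3],
  [0,0,0,0,0,-0.42,0.3],
  [0,0,0,0,0,-0.56,0.3],
  [0,0,0,0,0,-0.7,0.3],
])

```text
clock: 11.9
position: [0.6114, -0.023, 0.0807]
tool_rot: [-3.141, -0.0, 1.159]
force: [-0.2, 0.7, -0.4]
grip_width: 0.0558
finger_force: 0.0
```

```bash
python3 -c "
from h import *
go([*B2W([.010,.027]),.0233],1.326)"
```

```text
at [ 0.6114 -0.023   0.0807] shift cm [-0.06  0.17  5.74] rot [-0.    -0.    -0.167] f [-0.2  0.7 -0.4]
```

Emit:
play_rows([
  [0,0.17,0,0,0,-0.14,0.3],
  [0,0.17,1.5,0,0,-0.167,0.3],
  [0,0.17,3.5,0,0,-0.167,0.3],
  [0,0.17,5.2,0,0,-0.167,0.3],
  [0,0.17,5.7,0,0,-0.167,0.3],
])

```text
clock: 12.4
position: [0.6118, -0.0238, 0.0216]
tool_rot: [-3.138, 0.001, 1.318]
force: [0.3, 0.7, 0.3]
grip_width: 0.0558
finger_force: 0.0
```

```bash
python3 -c "
from h import *
s=observe();print(W2B(s['position']))
go([*B2W([.010,.0074]),.0233],1.326)"
```

```text
[[0.0090363  0.02717284]]
at [ 0.6118 -0.0238  0.0216] shift cm [-1.98  0.11 -0.17] rot [-0.003  0.001 -0.008] f [0.3 0.7 0.3]
```

Emit:
play_rows([
  [0,0.1,-0.05,0,0,-0.004,0.3],
  [-0.5,0.1,-0.05,0,0,-0.004,0.3],
  [-1.0,0.1,-0.05,0,0,-0.004,0.3],
  [-1.4,0.1,-0.05,0,0,-0.004,0.3],
  [-1.6,0.1,-0.05,0,0,-0.004,0.3],
])

```text
clock: 12.9
position: [0.6102, -0.0404, 0.0253]
tool_rot: [3.141, -0.0, 1.323]
force: [0.7, 1.9, 1.1]
grip_width: 0.0557
finger_force: 0.9
```

```bash
python3 -c "
from h import *
s=observe();print(W2B(s['position']))
go([*B2W([.010,.0070]),.0233],1.326)"
```

```text
[[0.01159112 0.01073566]]
at [ 0.6102 -0.0404  0.0253] shift cm [-0.37 -0.16  0.2 ] rot [ 0.001 -0.    -0.003] f [0.7 1.9 1.1]
```

Emit:
play_rows([
  [-0.1,0,0.1,0,0,-0.003,0.3],
  [-0.2,0,0.1,0,0,-0.003,0.3],
  [-0.3,0,0.1,0,0,-0.003,0.3],
  [-0.34,0,0.1,0,0,-0.003,0.3],
  [-0.34,0,0.1,0,0,-0.003,0.3],
])

```text
clock: 13.4
position: [0.6102, -0.041, 0.0248]
tool_rot: [3.141, -0.003, 1.328]
force: [-0.8, 10.5, 13.9]
grip_width: 0.0554
finger_force: 8.1
```

```bash
python3 -c "
from h import *
s=observe();print(W2B(s['position']))"
```

```text
[[0.01172388 0.01013809]]
```

```bash
python3 look.py w6
```

```text
[ 0.6102 -0.041   0.0248] [ 3.141e+00 -3.000e-03  1.328e+00] 13.4
at [ 0.6102 -0.041   0.0248] shift cm [ 8.2  -2.35 -1.51] rot [ 0.001 -0.003  0.002] f [-0.8  9.1 14.2]
```

View pics/w6.png

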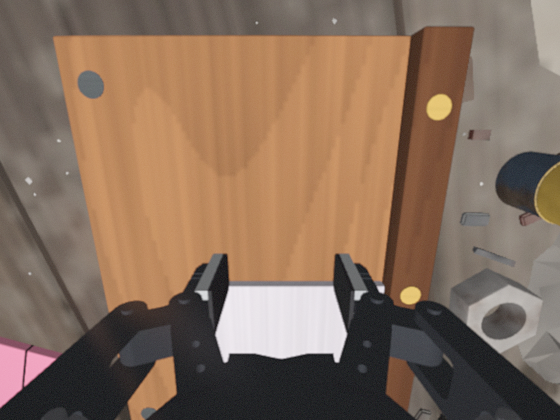

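The end is at row 285 and nothing is obstructing it. The fingertip bevel is riding on the plate's edge because the tips were too high. I back off, lower and push again.

Emit:
play_rows([
  [0.4,0,0,0,0,0,0.3],
  [0.9,0,0,0,0,0,0.3],
  [0.9,0,0,0,0,0,0.3],
  [0.9,0,0,0,0,0,0.3],
  [0.9,0,0,0,0,0,0.3],
])

```text
clock: 13.95
position: [0.6114, -0.0346, 0.0237]
tool_rot: [-3.141, 0.0, 1.327]
force: [0.1, 0.4, 0.9]
grip_width: 0.0556
finger_force: 0.0
```

```bash
python3 -c "
from h import *
s=observe();print(W2B(s['position']))
go([*B2W([.010,.0070]),.0228],1.326)"
```

```text
[[0.01126208 0.01666521]]
at [ 0.6114 -0.0346  0.0237] shift cm [-0.97 -0.13  0.09] rot [-0.     0.     0.001] f [0.1 0.4 0.9]
```

Emit:
play_rows([
  [0,0,0.1,0,0,0,0.3],
  [0,0,0.1,0,0,0,0.3],
  [-0.2,0,0.1,0,0,0,0.3],
  [-0.4,0,0.1,0,0,0,0.3],
  [-0.6,0,0.1,0,0,0,0.3],
])

```text
clock: 14.45
position: [0.61, -0.0402, 0.0228]
tool_rot: [-3.142, -0.0, 1.327]
force: [-0.1, 1.4, -0.8]
grip_width: 0.0556
finger_force: 0.7
```

Emit:
play_rows([
  [-0.1,0,0,0,0,0,0.3],
  [-0.2,0,0,0,0,0,0.3],
  [-0.3,0,0,0,0,0,0.3],
  [-0.35,0,0,0,0,0,0.3],
  [-0.35,0,0,0,0,0,0.3],
])

```text
clock: 14.95
position: [0.6092, -0.0436, 0.0228]
tool_rot: [3.142, 0.0, 1.327]
force: [-0.5, 0.3, 0.2]
grip_width: 0.0554
finger_force: 0.3
```

```bash
python3 -c "
from h import *
s=observe();print(W2B(s['position']))"
```

```text
[[0.01132636 0.00741532]]
```

Emit:
play_rows([
  [0.8,0,0,0,0,0,0.3],
  [0.8,0,-3,0,0,0,0.3],
  [0.8,0,-6,0,0,0.14,0.3],
  [0.8,-2.5,-6,0,0,0.28,0.3],
  [0.8,-6,-6,0,0,0.42,0.3],
])

```text
clock: 15.45
position: [0.5536, -0.0209, 0.0836]
tool_rot: [3.139, -0.002, 0.901]
force: [-0.5, 0.5, -0.5]
grip_width: 0.0558
finger_force: 0.0
```

```bash
python3 -c "
from h import *
go([*B2W([-.062,-.082]),.076],-.247)"
```

```text
at [ 0.5536 -0.0209  0.0836] shift cm [-9.5   2.77  0.75] rot [ 1.000e-03 -3.000e-03  1.148e+00] f [-0.5  0.5 -0.5]
```

Emit:
play_rows([
  [-2,0.5,0.1,0,0,0.14,0.3],
  [-4,1,0.3,0,0,0.28,0.3],
  [-6,1.6,0.5,0,0,0.42,0.3],
  [-8,2.2,0.7,0,0,0.56,0.3],
  [-9.5,2.8,0.7,0,0,0.7,0.3],
])

```text
clock: 15.95
position: [0.516, -0.1139, 0.0758]
tool_rot: [3.142, 0.0, 0.201]
force: [-0.1, 1.0, 0.0]
grip_width: 0.0555
finger_force: 0.0
```

Emit:
play_rows([
  [0,0,0,0,0,0.14,0.3],
  [0,0,0,0,0,0.28,0.3],
  [0,0,0,0,0,0.42,0.3],
  [0,0,0,0,0,0.448,0.3],
  [0,0,0,0,0,0.448,0.3],
])

```text
clock: 16.45
position: [0.5165, -0.1128, 0.0757]
tool_rot: [3.141, 0.0, -0.238]
force: [-0.0, 0.7, -0.0]
grip_width: 0.0557
finger_force: 0.0
```

```bash
python3 look.py w7; python3 edge.py w7 208 266 325 365 50 190;python3 meas.py w7; python3 -c "
from h import *
s=observe();print(W2B(s['position']))
go([*B2W([-.062,-.082]),.0233],-.246)"
```

```text
[ 0.5165 -0.1128  0.0757] [ 3.141  0.    -0.238] 16.45
at [ 0.5165 -0.113   0.0758] shift cm [  5.11 -17.41   3.57] rot [ 0.     0.    -1.563] f [-0.1 -0.1  0.2]
board med -118.48 slope 0.0013 n 57
red/white med -117.54 slope 0.0023 n 140
redend med -152.77 slope 0.0009 n 140
red end (np.float64(-152.04), np.float64(0.0004), np.int64(130)) red inner (np.float64(-119.06), np.float64(0.0031), np.int64(130)) red far (np.float64(65.89), np.float64(-0.0026), np.int64(46)) white inner (np.float64(-117.02), np.float64(0.0033), np.int64(132)) white far (np.float64(65.86), np.float64(-0.005), np.int64(155))
board edge (np.float64(-117.68), np.float64(0.0037), np.int64(73)) x range -0.08749807804692311 -0.03535949196551916
fence face@top (np.float64(66.44), np.float64(-0.0042), np.int64(144))
near edge (np.float64(-86.79), np.float64(0.0), np.int64(297))
[[-0.06175048 -0.08242091]]
at [ 0.5165 -0.113   0.0758] shift cm [-0.02 -0.04  5.25] rot [0.    0.    0.009] f [-0.1 -0.1  0.2]
```

View pics/w7.png

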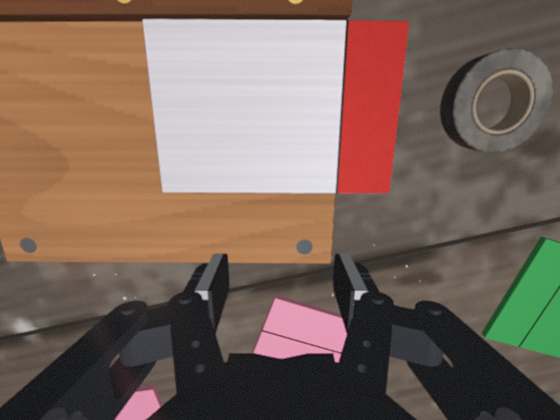

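The plate is flush and the line is about 0.7 mm short of the edge: line at (337,193), board edge at (334,195), with the board lying lower. I make one small nudge from the left end, then press on the fence and check.

Emit:
play_rows([
  [1.6,-2.3,-0.6,0,0,-0.14,0.3],
  [3.2,-4.6,-0.6,0,0,-0.28,0.3],
  [4.8,-6.9,-0.6,0,0,-0.42,0.3],
  [6.4,-9,-0.6,0,0,-0.56,0.3],
  [7.1,-11,-0.6,0,0,-0.7,0.3],
])

```text
clock: 17.0
position: [0.6131, -0.0226, 0.082]
tool_rot: [3.141, -0.001, 0.468]
force: [0.2, 0.2, -1.0]
grip_width: 0.0553
finger_force: 0.0
```

Emit:
play_rows([
  [0,0,0,0,0,-0.14,0.3],
  [0,0,0,0,0,-0.28,0.3],
  [0,0,0,0,0,-0.42,0.3],
  [0,0,0,0,0,-0.56,0.3],
  [0,0,0,0,0,-0.7,0.3],
])

```text
clock: 17.5
position: [0.6118, -0.0234, 0.082]
tool_rot: [3.141, -0.0, 1.168]
force: [-0.4, -0.5, -0.5]
grip_width: 0.0558
finger_force: 0.0
```

```bash
python3 -c "
from h import *
s=observe();print(W2B(s['position']))
go([*B2W([.0113,.020]),.0228],1.327)"
```

```text
[[0.00898373 0.02755383]]
at [ 0.6118 -0.0234  0.082 ] shift cm [-0.71  0.34  5.92] rot [ 0.001 -0.    -0.159] f [-0.4 -0.5 -0.5]
```

Emit:
play_rows([
  [-0.3,0.3,0,0,0,-0.14,0.3],
  [-0.5,0.3,1.5,0,0,-0.159,0.3],
  [-0.5,0.3,3.5,0,0,-0.159,0.3],
  [-0.5,0.3,5.2,0,0,-0.159,0.3],
  [-0.5,0.3,5.8,0,0,-0.159,0.3],
])

```text
clock: 18.0
position: [0.6112, -0.0292, 0.0215]
tool_rot: [-3.139, 0.001, 1.317]
force: [-0.9, 0.3, 0.4]
grip_width: 0.0554
finger_force: 0.0
```

Emit:
play_rows([
  [0,0,0,0,0,0,0.3],
  [0,0,0,0,0,0,0.3],
  [-0.3,0,0,0,0,0,0.3],
  [-0.6,0,0,0,0,0,0.3],
  [-0.6,0,0,0,0,0,0.3],
])

```text
clock: 18.5
position: [0.6109, -0.0358, 0.0243]
tool_rot: [3.141, 0.0, 1.317]
force: [0.0, -0.1, 0.5]
grip_width: 0.0553
finger_force: 0.0
```

```bash
python3 -c "
from h import *
s=observe();print(W2B(s['position']))
go([*B2W([.0113,.00665]),.0228],1.327)"
```

```text
[[0.01114994 0.0153839 ]]
at [ 0.6109 -0.0358  0.0243] shift cm [-0.87  0.02  0.15] rot [ 0.001  0.    -0.01 ] f [ 0.  -0.1  0.5]
```

Emit:
play_rows([
  [0,0,0.15,0,0,-0.01,0.3],
  [-0.2,0,0.15,0,0,-0.01,0.3],
  [-0.4,0,0.15,0,0,-0.01,0.3],
  [-0.6,0,0.15,0,0,-0.01,0.3],
  [-0.7,0,0.15,0,0,-0.01,0.3],
])

```text
clock: 19.0
position: [0.609, -0.0421, 0.0223]
tool_rot: [-3.142, 0.0, 1.327]
force: [0.0, 0.3, -0.5]
grip_width: 0.0555
finger_force: 0.0
```

```bash
python3 -c "
from h import *
s=observe();print(W2B(s['position']))
go([*B2W([.0113,.00665]),.0228],1.327)"
```

```text
[[0.01084812 0.00875449]]
at [ 0.609  -0.0421  0.0223] shift cm [-0.21  0.04 -0.05] rot [-0.  0.  0.] f [ 0.   0.3 -0.5]
```

Emit:
play_rows([
  [-0.06,0,0,0,0,0,0.3],
  [-0.12,0,0,0,0,0,0.3],
  [-0.18,0,0,0,0,0,0.3],
  [-0.2,0,0,0,0,0,0.3],
  [-0.2,0,0,0,0,0,0.3],
])

```text
clock: 19.5
position: [0.6086, -0.0435, 0.0223]
tool_rot: [-3.142, -0.0, 1.328]
force: [0.2, 1.8, 0.5]
grip_width: 0.055
finger_force: 0.7
```

```bash
python3 -c "
from h import *
s=observe();print(W2B(s['position']))"
```

```text
[[0.01079979 0.00729104]]
```

Emit:
play_rows([
  [0.8,0,0,0,0,0,0.3],
  [0.8,0,-3,0,0,0,0.3],
  [0.8,0,-6,0,0,0.14,0.3],
  [0.8,-2.5,-6,0,0,0.28,0.3],
  [0.8,-6,-6,0,0,0.42,0.3],
])

```text
clock: 20.0
position: [0.5531, -0.0212, 0.0831]
tool_rot: [3.139, -0.002, 0.902]
force: [0.4, 0.1, -1.4]
grip_width: 0.0553
finger_force: 0.0
```

```bash
python3 -c "
from h import *
go([*B2W([-.062,-.082]),.076],-.247)"
```

```text
at [ 0.5531 -0.0212  0.0831] shift cm [-9.44  2.78  0.7 ] rot [ 1.000e-03 -3.000e-03  1.149e+00] f [ 0.4  0.1 -1.4]
```

Emit:
play_rows([
  [-2,0.5,0.1,0,0,0.14,0.3],
  [-4,1,0.3,0,0,0.28,0.3],
  [-6,1.6,0.5,0,0,0.42,0.3],
  [-8,2.2,0.7,0,0,0.56,0.3],
  [-9.5,2.8,0.7,0,0,0.7,0.3],
])

```text
clock: 20.5
position: [0.5155, -0.1142, 0.0753]
tool_rot: [3.142, 0.0, 0.202]
force: [0.0, -0.0, -0.5]
grip_width: 0.0553
finger_force: 0.0
```

Emit:
play_rows([
  [0,0,0,0,0,0.14,0.3],
  [0,0,0,0,0,0.28,0.3],
  [0,0,0,0,0,0.42,0.3],
  [0,0,0,0,0,0.45,0.3],
  [0,0,0,0,0,0.45,0.3],
])

```text
clock: 21.0
position: [0.516, -0.1132, 0.0752]
tool_rot: [3.141, 0.0, -0.239]
force: [-0.2, 0.3, -0.2]
grip_width: 0.0555
finger_force: 0.0
```

```bash
python3 look.py w8; python3 edge.py w8 208 260 325 365 50 185;python3 meas.py w8; python3 -c "
from h import *
s=observe();print(W2B(s['position']))
go([*B2W([-.062,-.082]),.0233],-.246)
for n in ('w5','w7','w8'):
    z=dict(np.load(n+'.npz'));print(n,[round(float(x),1) for x in z['p'][110,332:356,1]])"
```

```text
[ 0.516  -0.1132  0.0752] [ 3.141  0.    -0.239] 21.0
at [ 0.516  -0.1133  0.0752] shift cm [  5.13 -17.46   3.52] rot [ 0.     0.    -1.564] f [ 0.2 -0.1 -0.7]
board med -118.46 slope 0.0033 n 52
red/white med -117.65 slope 0.0026 n 135
redend med -152.88 slope 0.0012 n 135
red end (np.float64(-152.15), np.float64(0.0025), np.int64(130)) red inner (np.float64(-119.18), np.float64(0.0044), np.int64(130)) red far (np.float64(65.84), np.float64(-0.0093), np.int64(46)) white inner (np.float64(-117.13), np.float64(0.0038), np.int64(131)) white far (np.float64(65.84), np.float64(-0.0042), np.int64(156))
board edge (np.float64(-117.7), np.float64(0.0013), np.int64(73)) x range -0.08685188316794638 -0.035647215101001065
fence face@top (np.float64(66.35), np.float64(0.0061), np.int64(140))
near edge (np.float64(-86.82), np.float64(0.0005), np.int64(298))
[[-0.0621399  -0.08286172]]
at [ 0.516  -0.1133  0.0752] shift cm [ 0.02 -0.09  5.19] rot [0.    0.    0.008] f [ 0.2 -0.1 -0.7]
w5 [218.0, 217.0, 217.0, 218.0, 218.0, 220.0, 213.0, 158.0, 83.0, 51.0, 55.0, 61.0, 54.0, 55.0, 58.0, 60.0, 62.0, 58.0, 56.0, 54.0, 61.0, 59.0, 61.0, 59.0]
w7 [223.0, 223.0, 222.0, 222.0, 223.0, 223.0, 227.0, 224.0, 177.0, 97.0, 52.0, 53.0, 60.0, 61.0, 58.0, 62.0, 62.0, 62.0, 59.0, 58.0, 58.0, 63.0, 58.0, 58.0]
w8 [222.0, 221.0, 224.0, 223.0, 223.0, 225.0, 224.0, 205.0, 141.0, 70.0, 46.0, 60.0, 60.0, 59.0, 58.0, 60.0, 59.0, 57.0, 60.0, 61.0, 58.0, 57.0, 62.0, 58.0]
```

Emit:
play_rows([
  [0,0,2,0,0,0.007,0.3],
  [0,0,4,0,0,0.007,0.3],
  [0,0,5,0,0,0.007,0.3],
  [0,0,5.2,0,0,0.007,0.3],
  [0.3,0,5.2,0,0,0.007,0.3],
])

```text
clock: 21.55
position: [0.5187, -0.1146, 0.0236]
tool_rot: [-3.142, 0.0, -0.249]
force: [-0.2, 0.0, -0.7]
grip_width: 0.0555
finger_force: 0.0
```

Emit:
play_rows([
  [0.3,0,0,0,0,0,0.3],
  [0.6,0,0,0,0,0,0.3],
  [0.9,0,0,0,0,0,0.3],
  [1.2,0,0,0,0,0,0.3],
  [1.4,0,0,0,0,0,0.3],
])

```text
clock: 22.05
position: [0.5328, -0.1179, 0.0234]
tool_rot: [3.142, -0.0, -0.249]
force: [-0.6, 0.1, -0.8]
grip_width: 0.0555
finger_force: 0.0
```

```bash
python3 -c "
from h import *
s=observe();print(W2B(s['position']))
go([*B2W([-.0433,-.082]),.0233],-.246)"
```

```text
[[-0.04477211 -0.08321764]]
at [ 0.5328 -0.1179  0.0234] shift cm [ 0.15 -0.12  0.01] rot [ 0.    -0.    -0.003] f [-0.6  0.1 -0.8]
```

Emit:
play_rows([
  [0.1,0,0,0,0,-0.003,0.3],
  [0.2,0,0,0,0,-0.003,0.3],
  [0.2,0.06,0,0,0,-0.003,0.3],
  [0.26,0.06,0,0,0,-0.003,0.3],
  [0.26,0.06,0,0,0,-0.003,0.3],
])

```text
clock: 22.55
position: [0.5339, -0.1186, 0.0231]
tool_rot: [-3.141, 0.002, -0.246]
force: [-5.9, 2.8, 2.3]
grip_width: 0.0553
finger_force: 3.1
```

Emit:
play_rows([
  [-0.5,0,0,0,0,0,0.3],
  [-1.2,0,-0.5,0,0,0,0.3],
  [-1.9,0,-3,0,0,0,0.3],
  [-2.1,0,-5.2,0,0,0,0.3],
  [-2.1,0,-5.2,0,0,0,0.3],
])

```text
clock: 23.05
position: [0.515, -0.1142, 0.0778]
tool_rot: [-3.141, -0.003, -0.247]
force: [-0.2, -0.7, -0.3]
grip_width: 0.0553
finger_force: 0.0
```

```bash
python3 look.py w9; python3 edge.py w9 208 260 325 365 50 185;python3 meas.py w9
```

```text
[ 0.515  -0.1142  0.0778] [-3.141e+00 -3.000e-03 -2.470e-01] 23.05
at [ 0.5148 -0.1139  0.0766] shift cm [  5.09 -17.58   3.68] rot [ 1.000e-03 -2.000e-03 -1.572e+00] f [ 0.2  0.1 -0.9]
board med -118.39 slope 0.0014 n 52
red/white med -117.59 slope 0.0023 n 135
redend med -152.78 slope 0.0009 n 135
red end (np.float64(-152.05), np.float64(0.0003), np.int64(128)) red inner (np.float64(-119.11), np.float64(0.0043), np.int64(128)) red far (np.float64(65.63), np.float64(-0.0013), np.int64(46)) white inner (np.float64(-117.04), np.float64(0.0036), np.int64(130)) white far (np.float64(65.82), np.float64(-0.0012), np.int64(153))
board edge (np.float64(-117.62), np.float64(-0.0002), np.int64(73)) x range -0.0865406283388574 -0.03578630804210715
fence face@top (np.float64(66.42), np.float64(0.0005), np.int64(141))
near edge (np.float64(-86.5), np.float64(-0.0017), np.int64(296))
```

View pics/w9.png

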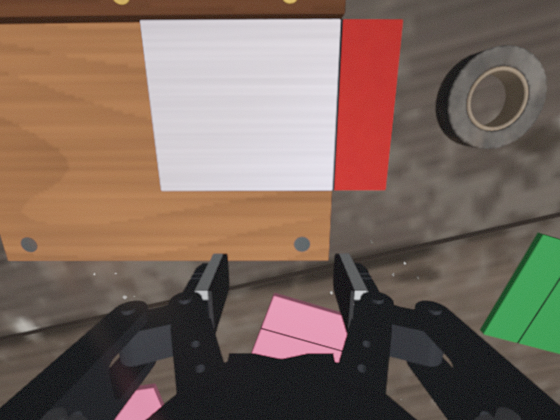

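The plate is flush along the fence at row 19. The line at (333,190) is within about 0.6 mm of the board edge at (330,193). The tape roll is unmoved and the robot is clear.

```bash
python3 -c "
from workcell import bot
print(bot.job_done())"
```

```text
the job is handed in; nothing more can be done
None
```

The job is handed in: the plate lies flush along the fence and its red end sticks out over the sawing edge, with the paint line about 0.6 mm short of the edge by my last measurement, so that sliver of red is still on the board.

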